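# Load a gang-drilling jig: push four spacer blocks home as one row

### The arm

A 7-joint arm with a two-finger parallel gripper is mounted at the origin on the work surface. World frame = base frame: x ahead of the robot, y to its left, z up, the work surface at z = 0. Lengths are in m, angles in rad, forces in N, time in s.
With the tool pointing down it reaches from about 0.425 to 0.925 m from the base axis. Payload 6.8 kg.
Tool frame: the origin (TCP) lies on the front face of the gripper's body, between the roots of the fingers; the fingertips stand 73 mm ahead of it and the grasp point (between the pads) lies 54 mm ahead of it (tcp_to_tips is the distance from the TCP to the fingertips, in m); z points along the fingers, x is the direction in which the jaws open and shut, and the axes are right-handed (so a half turn about z gives the same grasp; the last joint's range is limited). The gripper opens to 85 mm and grips with 20 to 120 N. Pads are 22 mm wide; open, the fingers measure 114 mm over their backs; the gripper's body (76 mm by 85 mm) begins 54 mm behind the grasp point. The pads swing forward as they close: fully open they stand 13 mm farther back than shut.
Start: joints at [1.062, 0.477, 0.022, 1.555, -0.011, 1.109, -0.083], TCP at [0.263, -0.622, 0.304] pointing down, gripper open.
Joint ranges: [-2.96, 2.96], [-0.34, 2.1], [-1.41, 1.46], [0.24, 2.44], [-1.37, 4.51], [0.17, 1.92], [-2.96, 2.96]. Speed limits (rad/s): [2.39, 2.39, 3.14, 3.14, 3.14, 3.14, 3.14].

### API

Orientations are given as a unit quaternion [w, x, y, z].
In Python, from station import get_obs, read_camera, hand_in, look_for, silhouettes, tcp_to_tips gives the robot as it stands. The module is installed in compiled form; this text tells all that it offers.
- The arm moves only by the tool apply_moves, never from a script. Its argument "moves" is a list of rows, each a list of 3 entries, a list of its own where there are three numbers: the shift along the tool's x, y, z in units of 25 mm (1.0 is 25 mm), then the turn, a rotation vector about the tool's x, y, z in units of 10 degrees (1.0 is 10 degrees), then the gripper's target within -1 to 1 (fully open at 1, half-way at 0, shut at -1). In form: [[[dx, dy, dz], [rx, ry, rz], jaw], ...]. A call has 1 to 20 rows; each row is the pose to reach, as a shift and turn from the pose commanded when the call began, along the tool's axes at that moment; what a row does not reach only later rows make up. A row lasts 1/8 s, in which the tool goes at most 62.5 mm and 10.7 degrees, less where a joint would pass 70% of its speed; a pose out of reach is approached as far as the arm can. A call with a gripper value outside its range is refused whole. The fingers move at their own pace and stop on an object; "force" is the grip in N (left out, the last holds). Time passes only in rows, so rows that repeat a pose let the fingers close. It gives the time, the measured TCP pose, the force and the opening at its end, in the units of the state.
- get_obs(): the state, without advancing time (a new reading comes with each control period).
- read_camera(name): name is "scene" or "top"; returns a dict with "color" (480x640x3 uint8, red, green, blue), "mtx" (3x3 intrinsics, pixels), "k1" (the pictures are not rectified: a ray, as slopes to the right and down, at radius r is drawn at 1 + k1 r^2 times it, then the intrinsics apply), "eye" and "rotation" of the camera in the world. Camera axes: x right, y up, looking along -z (the intrinsics and any distortion apply to the point x, -y, -z); pixel columns grow to the right and rows downward; lengths in m; the calibration is good to about 2 mm. A picture is of the moment at which its call begins. There is no depth.
- hand_in(): hands the job in, once; it reports no verdict.
Trained networks look in the newest picture that a camera, given by its name, has taken for a name from the list of things; names that differ only in an ending like _2 or _b are one class to them, and where a whole thing is asked for, a point or a joint stands for the part that bears it (a point fixed in the world has none). Each returns a list of dicts, best first, with "conf" (0 to 1); they miss things now and then, are a little off and sometimes report something else, mostly with a low value. They report only what shows in the picture. A call takes as long as a camera call. They do not tell look-alikes from the thing itself.
- look_for(camera, query): "pixel" ([row, column] in pixels, amid what is visible of it).
- silhouettes(camera, query): "mask" (480x640 bool, what is visible of it) and "pixel" ([row, column] in pixels, amid what is visible of it).
The state is a dict: "t": time; "q": joint angles; "joint_vel": joint speeds; "joint_torque": joint torques, N m; "eef_pos": TCP position; "tool_rot": TCP orientation; "contact_force": force on the tool from outside, world axes, zero at the start; "torque": the same for the moment, N m; "gripper_width": opening from 0.0 (shut) to 1.0 (fully open).
Only numpy, scipy, OpenCV 4.12 (cv2) and the standard library are available. Lean on these libraries where they do the work, as an engineer would, in place of code of your own. Each camera call takes 0.05 s, during which the arm holds its last target.

### The job

Stand the fourth aluminium block, the one left apart on the bench, upright and square on the jig's bed right behind the three that wait in front of the lane. Then push all four from behind as one straight, closed row into the lane until the front block presses on the red spring buffer with about 10 N (never more than 18 N), and back off slowly so that the row stays tight, bearing on the buffer, and let go. The row itself is only pushed, never picked up, and nothing else on the bench is disturbed.

Things in the scene. Friction and masses are not known exactly. Their poses are not given: they have to be found in the camera images.
- jig: drilling jig fixed to the bench. x of its frame is the push direction (roughly the robot's left), y across, z up; origin on the bench below the centre of the lane's mouth. Dark steel bed 12 mm thick, 120 mm wide, x from -240 to 280 mm; thin yellow line at x = -60 mm (a mark only). The waiting row: front block centred near x = -43, rear one near -133 mm, gaps up to 15 mm, a few mm out of line.
- lane_mouth (a point): centre of the lane's mouth, on the bed (jig x = 0). From here two green walls run 200 mm in the push direction, 50 mm apart inside, 14 mm thick, rising 16 mm above the bed; a flare before it widens to 80 mm at jig x = -40 mm. Push the rear block 20 to 30 mm above the bed, over the walls. Sliding all four blocks takes 3 to 8 N, on top of the press on the buffer.
- buffer: spring buffer fixed at the lane's far end: two green rails 30 mm high, 78 mm long, carrying a clamped grey carriage with a black knob and before it a red plunger plate, 42 mm wide, 3 to 40 mm above the bed, which the front block meets. Origin on the bed between the rails, at jig x = 240 mm. Axes as the jig's.
- stop_zone (a point): fixed point on the lane's centre line, 22 mm above the bed, at jig x = 180 mm: the middle of the 60 mm range in which the red face may wait (jig x = 150 to 210 mm, as the last user left it; not measured, to be felt). The plunger gives 2 N per mm, solid after 12 mm; when the pusher backs off slowly it returns the row a few mm at most, until friction holds.
- block_a_mid (a point): aluminium block, 36 mm long (its x, along the row) x 44 mm wide (its y, across the row) x 50 mm tall, about 0.2 kg, blue scribed cross and dark dot on its top face; front block of the waiting row, next to the lane. Site at its centre, 25 mm above its underside; z up.
- block_b_mid (a point): aluminium block, 36 mm long (its x, along the row) x 44 mm wide (its y, across the row) x 50 mm tall, about 0.2 kg, blue scribed cross and dark dot on its top face; middle block of the waiting row. Site at its centre, 25 mm above its underside; z up.
- block_c_mid (a point): aluminium block, 36 mm long (its x, along the row) x 44 mm wide (its y, across the row) x 50 mm tall, about 0.2 kg, blue scribed cross and dark dot on its top face; rear block of the waiting row. Site at its centre, 25 mm above its underside; z up.
- block_d_mid (a point): aluminium block, 36 mm long (its x, along the row) x 44 mm wide (its y, across the row) x 50 mm tall, about 0.2 kg, blue scribed cross and dark dot on its top face; the fourth block, standing apart on the bench with nothing within 25 mm; to be set behind the row, long side (44 mm) across the row. Site at its centre, 25 mm above its underside; z up.
- grease_tin: yellow grease tin, 66 mm across, 70 mm tall, bystander; origin at the centre of its underside
- bush: brass flanged bush, 60 mm across, 50 mm tall, bystander; origin at the centre of its underside
- driver: red screwdriver lying on the bench between robot and jig, about 200 mm long, bystander
- wax_tub: clear plastic tub with red lid, 52 mm across, 70 mm tall, bystander; origin at the centre of its underside
- screw_jar: amber jar with black lid, 60 mm across, 70 mm tall, bystander; origin at the centre of its underside
Mind the look-alikes: they are no part of the job. Leave any orange or purple look-alike of the part that bears block_d_mid alone.

How it is judged:
By the outcome, as a careful person would: the job done as asked, in the order asked, and still so for the second after the job is handed in, with the robot touching nothing.
It also fails if it takes over 70 s, if anything falls off the work surface, if the arm or the gripper's body presses on something with over 40 N, if the wrist force passes 120 N, or if a joint passes its speed limit or range.

## Working session

There is one attempt and no reset: what is moved stays moved. The work goes in short steps, Python scripts to look and compute and a tool call to move; the robot and the scene stay as the last step left them, time stands still between calls to the robot, and variables do not carry over. Pictures are saved under pics/ and viewed, and the job is handed in when it is done.

Besides the shell and the picture viewer there is one more tool, called after ">>>" as name([rows], argument=value, ...), one row to a line, values as JSON. apply_moves: Moves the arm, as the interface text tells. Its arguments: {"type":"object","properties":{"moves":{"type":"array"},"force":{"type":"number"}},"required":["moves"]}

```bash
mkdir -p pics
python3 - <<'E'
from station import *
import cv2
o=get_obs();print({k:(v if not hasattr(v,'round') else v) for k,v in o.items()}, tcp_to_tips)
for n in ("scene","top"):
    c=read_camera(n);cv2.imwrite(f"pics/{n}0.png",c["color"][:,:,::-1]);print(n,c["mtx"],c["k1"],c["eye"],c["rotation"])
    for q in ["block_a_mid","buffer","jig","stop_zone","lane_mouth","grease_tin"]:
        print(q,[(round(d["conf"],2),[round(float(x),1) for x in d["pixel"]]) for d in look_for(n,q)])
E
```

```text
{'t': 0.0, 'q': array([ 1.06187175,  0.47785687,  0.02234679,  1.55647065, -0.01149935,
        1.1093045 , -0.08315952]), 'joint_vel': array([-0.00107249,  0.00050688,  0.0007134 , -0.00022528,  0.00026629,
       -0.00038881,  0.00110225]), 'joint_torque': array([-4.90156999e-04, -5.96455801e+01,  1.60725642e+00, -2.81198180e+01,
        1.23822250e-02,  9.29090835e-03,  5.05998980e-05]), 'eef_pos': array([ 0.26317734, -0.62107108,  0.30287956]), 'tool_rot': array([-4.64222148e-04,  8.33707330e-01, -5.52205736e-01, -8.35180152e-04]), 'contact_force': array([ 0.69856061,  0.52383095, -0.08453789]), 'torque': array([-0.03707315,  0.01368432,  0.00211894]), 'gripper_width': 0.9974102908218285} 0.0726
scene [[534.52193122   0.         316.04800311]
 [  0.         534.52193122 239.65869451]
 [  0.           0.           1.        ]] 0.05293088353012663 [ 1.39309155 -0.21415009  1.13628015] [0.75513521 0.26091955 0.20162356 0.5666037 ]
block_a_mid [(0.71, [242.8, 295.5])]
buffer [(0.82, [208.3, 387.2])]
jig [(0.91, [238.5, 324.9])]
stop_zone [(0.79, [236.4, 326.9])]
lane_mouth [(0.92, [237.3, 324.4])]
grease_tin [(0.66, [240.4, 325.2]), (0.57, [192.3, 443.2])]
top [[616.27474067   0.         316.93141777]
 [  0.         616.27474067 238.07163472]
 [  0.           0.           1.        ]] 0.029136016213453658 [0.49635487 0.03590134 1.44913231] [-0.704804   -0.02126205  0.02353898  0.70869258]
block_a_mid [(0.84, [261.1, 348.3])]
buffer [(0.88, [280.0, 225.3])]
jig [(0.9, [267.8, 311.1]), (0.38, [253.2, 387.2])]
stop_zone [(0.92, [263.5, 307.3])]
lane_mouth [(0.94, [265.6, 309.3])]
grease_tin [(0.81, [286.9, 145.9])]
```

View pics/scene0.png

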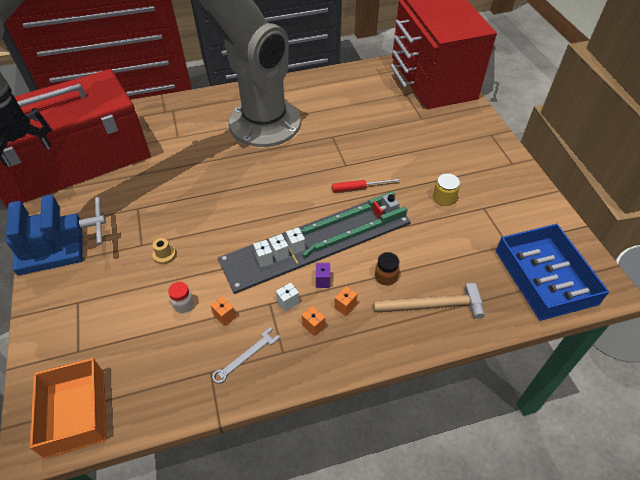

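View pics/top0.png

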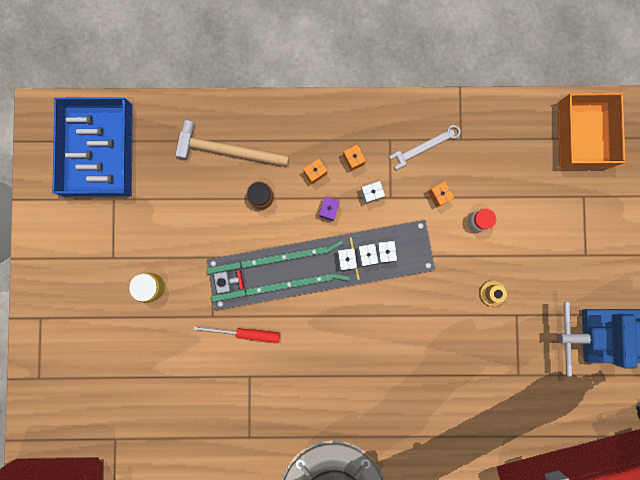

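```bash
cat > h.py <<'E'
import numpy as np, cv2
from station import *
from scipy.spatial.transform import Rotation as R
def cam(n):
    c=read_camera(n); q=c["rotation"]
    c["R"]=R.from_quat([q[1],q[2],q[3],q[0]]).as_matrix() if np.size(q)==4 else np.array(q)
    return c
def proj(c,P):
    p=(np.atleast_2d(P)-c["eye"])@c["R"]; x=p[:,0]/-p[:,2]; y=-p[:,1]/-p[:,2]
    f=1+c["k1"]*(x*x+y*y); M=c["mtx"]
    return np.c_[M[0,0]*x*f+M[0,2], M[1,1]*y*f+M[1,2]]   # col,row
def unproj(c,uv,z):
    uv=np.atleast_2d(uv).astype(float); M=c["mtx"]
    d=np.c_[(uv[:,0]-M[0,2])/M[0,0],(uv[:,1]-M[1,2])/M[1,1]]; s=d.copy()
    for _ in range(20): s=d/(1+c["k1"]*(s**2).sum(1,keepdims=True))
    ray=np.c_[s[:,0],-s[:,1],-np.ones(len(s))]@c["R"].T
    t=(z-c["eye"][2])/ray[:,2]
    return c["eye"]+ray*t[:,None]
def save(n,img): cv2.imwrite(f"pics/{n}.png",img[:,:,::-1])
def crop(c,n,r0,r1,c0,c1,s): save(n,cv2.resize(c["color"][r0:r1,c0:c1],None,fx=s,fy=s,interpolation=cv2.INTER_CUBIC))
E
python3 - <<'E'
from h import *
c=cam("top");print(c["R"].round(3)); crop(c,"topA",170,320,200,440,3.3)
s=cam("scene"); crop(s,"scA",180,320,210,420,3.7)
hsv=cv2.cvtColor(c["color"],cv2.COLOR_RGB2HSV)
m=((hsv[...,2]>200)&(hsv[...,1]<40)).astype(np.uint8)
n,l,st,ce=cv2.connectedComponentsWithStats(m)
for i in range(1,n):
    if st[i,4]>100: print(st[i],ce[i].round(1))
# rays for jig corner guess
E
```

```text
[[-0.006  0.998 -0.063]
 [-1.    -0.005  0.003]
 [ 0.003  0.063  0.998]]
[176 120  15  37 283] [183.3 140.8]
[390 125  70  44 452] [423.5 146.5]
[362 181  23  21 286] [373.  190.9]
[379 241  18  21 296] [387.2 251.1]
[359 244  19  22 298] [368.1 254.3]
[338 249  19  21 301] [347.  258.8]
[129 274  28  27 578] [142.5 287. ]
```

View pics/topA.png

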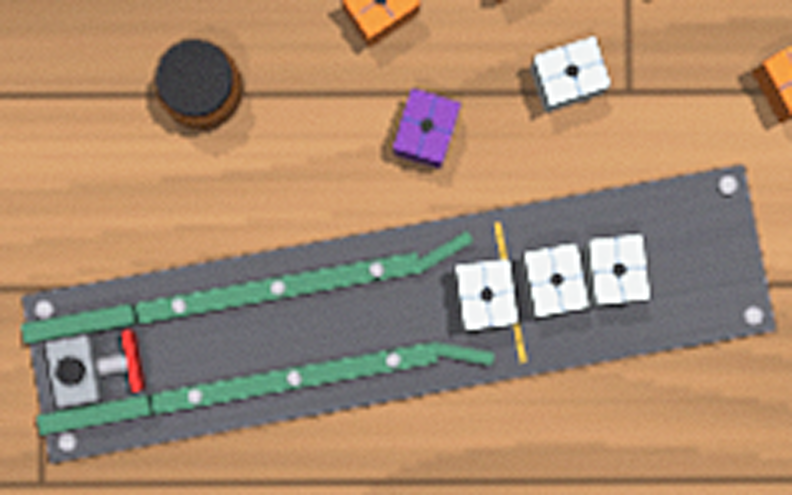

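View pics/scA.png

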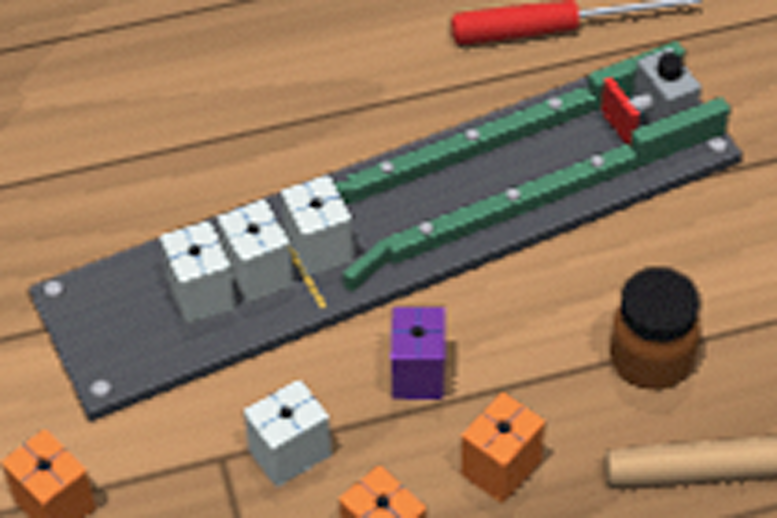

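```bash
cat > fit.py <<'E'
from h import *
from scipy.optimize import minimize
from scipy.ndimage import map_coordinates
def outline(L,W,k=40,edges=(0,1,2,3),x0=None):
    cs=np.array([[-1,-1],[1,-1],[1,1],[-1,1]])*[L/2,W/2]
    P=[];N=[]
    for e in edges:
        a,b=cs[e],cs[(e+1)%4]; t=np.linspace(.06,.94,k)[:,None]; P.append(a+(b-a)*t)
        n=np.array([(b-a)[1],-(b-a)[0]]);n/=np.linalg.norm(n);N.append(np.tile(n,(k,1)))
    return np.vstack(P),np.vstack(N)
def fit(cams,chan,guess,L,W,z,sign,d=.003,edges=(0,1,2,3)):
    P,N=outline(L,W,edges=edges)
    def cost(v):
        r=np.array([[np.cos(v[2]),-np.sin(v[2])],[np.sin(v[2]),np.cos(v[2])]])
        tot=0
        for c,ch in zip(cams,chan):
            val=[]
            for s in (-d,d):
                Q=(P+N*s)@r.T+v[:2]; uv=proj(c,np.c_[Q,np.full(len(Q),z)])
                val.append(map_coordinates(ch,[uv[:,1],uv[:,0]],order=1,mode='nearest'))
            tot+=np.mean(np.clip((val[0]-val[1])*sign,-80,120))
        return -tot
    best=None
    for dy in (0,.05,-.05):
        g=np.array(guess)+[0,0,dy]
        s=np.vstack([g,g+[.006,0,0],g+[0,.006,0],g+[0,0,.06]])
        q=minimize(cost,g,method='Nelder-Mead',options=dict(initial_simplex=s,xatol=1e-5,fatol=1e-4))
        if best is None or q.fun<best.fun: best=q
    return best.x,best.fun
def chans(c):
    h=cv2.cvtColor(c["color"],cv2.COLOR_RGB2HSV).astype(float)
    return cv2.GaussianBlur(h[...,1],(0,0),.7),cv2.GaussianBlur(h[...,2],(0,0),.7)
E
python3 - <<'E'
from fit import *
T=cam("top");S=cam("scene")
tc,sc=chans(T),chans(S)
# jig guess from top corners (cols,rows)
cr=np.array([[22,297],[745,166],[776,330],[50,462]])/3.3+[200,170]
W=unproj(T,cr,.012);print(W.round(4))
ctr=W.mean(0); ax=(W[0]+W[3]-W[1]-W[2])[:2]; yaw=np.arctan2(ax[1],ax[0])
print(ctr,yaw)
for nm,cs,ch in (("top",[T],[tc[0]]),("scene",[S],[sc[0]]),("both",[T,S],[tc[0],sc[0]])):
    v,f=fit(cs,ch,[ctr[0],ctr[1],yaw],.52,.12,.012,-1)
    o=v[:2]-.02*np.array([np.cos(v[2]),np.sin(v[2])]); print("jig",nm,o.round(4),v[2].round(4),f)
J=v[2]
for nme,px,z in (("a",(347,258.8),.062),("b",(368.1,254.3),.062),("c",(387.2,251.1),.062),("d",(373,190.9),.05)):
    g=unproj(T,px,z)[0]
    for nm,cs,ch in (("top",[T],[tc[1]]),("scene",[S],[sc[1]]),("both",[T,S],[tc[1],sc[1]])):
        v,f=fit(cs,ch,[g[0],g[1],J if nme!="d" else J+.1],.036,.044,z,1)
        d=v[:2]-o;c_,s_=np.cos(J),np.sin(J)
        print(nme,nm,v.round(4),round(f,1),"jig mm",(1e3*np.array([c_*d[0]+s_*d[1],-s_*d[0]+c_*d[1]])).round(1),"dyaw deg",np.degrees(v[2]-J).round(1))
E
```

```text
[[ 0.5378  0.288   0.012 ]
 [ 0.6278 -0.2239  0.012 ]
 [ 0.5116 -0.2437  0.012 ]
 [ 0.4219  0.2676  0.012 ]]
[0.52477187 0.02199879 0.012     ] 1.7446502111977047
jig top [0.5296 0.0037] 1.7458 -79.80952568608338
jig scene [0.5319 0.0057] 1.7418 -48.76049991959568
jig both [0.53   0.0044] 1.746 -123.79044974042621
a top [ 0.5372 -0.035   1.7061] -117.9 jig mm [-40.1  -0.3] dyaw deg -2.3
a scene [ 0.5388 -0.035   1.687 ] -85.1 jig mm [-40.3  -1.8] dyaw deg -3.4
a both [ 0.5382 -0.035   1.6961] -201.9 jig mm [-40.2  -1.2] dyaw deg -2.9
b top [ 0.547  -0.0835  1.7233] -119.9 jig mm [-89.6  -1.4] dyaw deg -1.3
b scene [ 0.5483 -0.0822  1.7421] -86.6 jig mm [-88.5  -2.9] dyaw deg -0.2
b both [ 0.5478 -0.0825  1.7418] -204.7 jig mm [-88.7  -2.4] dyaw deg -0.2
c top [ 0.5538 -0.127   1.676 ] -119.9 jig mm [-133.6   -0.6] dyaw deg -4.0
c scene [ 0.5552 -0.1254  1.6741] -86.5 jig mm [-132.2   -2.2] dyaw deg -4.1
c both [ 0.5548 -0.126   1.6801] -202.9 jig mm [-132.8   -1.7] dyaw deg -3.8
d top [ 0.6956 -0.0928  1.9055] -50.3 jig mm [-124.6 -146.1] dyaw deg 9.1
d scene [ 0.6905 -0.1003  1.8958] -43.6 jig mm [-131.1 -139.8] dyaw deg 8.6
d both [ 0.6956 -0.0928  1.9217] -67.0 jig mm [-124.6 -146.1] dyaw deg 10.1
```

Run:
```python
from fit import *
T=cam("top");S=cam("scene")
tc,sc=chans(T),chans(S)
g=unproj(T,(373,190.9),.05)[0]; print(g)
for y0 in (.3,.5,1.9):
  for nm,cs,ch in (("top",[T],[tc[1]]),("scene",[S],[sc[1]]),("topS",[T],[-tc[0]]),("sceneS",[S],[-sc[0]]),("both",[T,S],[tc[1],sc[1]])):
    v,f=fit(cs,ch,[g[0],g[1],y0],.036,.044,.05,1); print(nm,v.round(4),np.degrees(v[2]).round(1),round(f,1))
# dots
for n,c in (("t",T),("s",S)):
    v=cv2.cvtColor(c["color"],cv2.COLOR_RGB2GRAY)
    for P in ([.5382,-.035,.062],[.5478,-.0825,.062],[.5548,-.126,.062],[*v_ if 0 else g[:2],.05]):
        u=proj(c,np.array(P))[0]; x,y=u.round().astype(int); w=255-v[y-6:y+7,x-6:x+7].astype(float); w=np.clip(w-130,0,None)
        yy,xx=np.mgrid[y-6:y+7,x-6:x+7]; q=[(w*xx).sum()/w.sum(),(w*yy).sum()/w.sum()]
        print(n,u.round(1),np.round(q,1),unproj(c,q,P[2])[0].round(4))
```

```text
File "<stdin>", line 11
    for P in ([.5382,-.035,.062],[.5478,-.0825,.062],[.5548,-.126,.062],[*v_ if 0 else g[:2],.05]):
                                                                             ^^
SyntaxError: invalid syntax
```

Run:
```python
from fit import *
T=cam("top");S=cam("scene")
tc,sc=chans(T),chans(S)
g=unproj(T,(373,190.9),.05)[0]; print(g)
for y0 in (.3,.5,1.9):
  for nm,cs,ch in (("top",[T],[tc[1]]),("scene",[S],[sc[1]]),("topS",[T],[-tc[0]]),("sceneS",[S],[-sc[0]]),("both",[T,S],[tc[1],sc[1]])):
    v,f=fit(cs,ch,[g[0],g[1],y0],.036,.044,.05,1); print(nm,v.round(4),np.degrees(v[2]).round(1),round(f,1))
for n,c in (("t",T),("s",S)):
    v=cv2.cvtColor(c["color"],cv2.COLOR_RGB2GRAY)
    for P in ([.5382,-.035,.062],[.5478,-.0825,.062],[.5548,-.126,.062],[g[0],g[1],.05]):
        u=proj(c,np.array(P))[0]; x,y=u.round().astype(int); w=255-v[y-5:y+6,x-5:x+6].astype(float); w=np.clip(w-130,0,None)
        yy,xx=np.mgrid[y-5:y+6,x-5:x+6]; q=[(w*xx).sum()/w.sum(),(w*yy).sum()/w.sum()]
        print(n,u.round(1),np.round(q,1),unproj(c,q,P[2])[0].round(4))
```

```text
[ 0.69246448 -0.09761342  0.05      ]
top [ 0.6922 -0.0974  0.3097] 17.7 -85.1
scene [ 0.6932 -0.0959  0.3161] 18.1 -63.8
topS [ 0.6916 -0.0977  0.3078] 17.6 -70.4
sceneS [ 0.6926 -0.0962  0.3116] 17.9 -51.6
both [ 0.6926 -0.0965  0.3161] 18.1 -145.7
top [ 0.6922 -0.0974  0.3096] 17.7 -85.1
scene [ 0.6932 -0.0959  0.3161] 18.1 -63.8
topS [ 0.6916 -0.0977  0.3078] 17.6 -70.4
sceneS [ 0.6926 -0.0962  0.3116] 17.9 -51.6
both [ 0.6926 -0.0965  0.3161] 18.1 -145.7
top [ 0.6956 -0.0926  1.9081] 109.3 -50.3
scene [ 0.6904 -0.1003  1.8998] 108.8 -43.4
topS [ 0.6918 -0.1021  1.863 ] 106.7 -66.2
sceneS [ 0.6949 -0.0908  1.8892] 108.2 -44.8
both [ 0.6955 -0.0929  1.9233] 110.2 -66.8
t [346.5 258.4] [347.  258.8] [ 0.5373 -0.0363  0.062 ]
t [367.5 254. ] [368.3 254.2] [ 0.5474 -0.0842  0.062 ]
t [386.8 250.8] [387.1 251.1] [ 0.554  -0.1268  0.062 ]
t [373.  190.9] [372.9 191. ] [ 0.6922 -0.0974  0.05  ]
s [294.9 234.8] [294.9 234.6] [ 0.5376 -0.0349  0.062 ]
s [277.9 241.7] [277.9 241.5] [ 0.5473 -0.0822  0.062 ]
s [261.8 247.6] [262.1 247.4] [ 0.5543 -0.1252  0.062 ]
s [286.1 291.3] [286.9 291.2] [ 0.6925 -0.0958  0.05  ]
```

```bash
cat > mv.py <<'E'
from h import *
import sys
JO=np.array([.5303,.0042]);JY=np.radians(100.04)
def jig(x,y):
    return JO+x*np.array([np.cos(JY),np.sin(JY)])+y*np.array([-np.sin(JY),np.cos(JY)])
def tj(p):
    d=np.array(p[:2])-JO; return np.array([d@[np.cos(JY),np.sin(JY)], d@[-np.sin(JY),np.cos(JY)]])
def go(pos,xdeg):
    o=get_obs(); q=o["tool_rot"]; A=R.from_quat([q[1],q[2],q[3],q[0]])
    a=np.radians(xdeg); B=R.from_matrix(np.array([[np.cos(a),np.sin(a),0],[np.sin(a),-np.cos(a),0],[0,0,-1]]))
    sh=A.inv().apply(np.array(pos)-o["eef_pos"])/.025
    rv=np.degrees((A.inv()*B).as_rotvec())/10
    print("t",round(o["t"],2),"pos",o["eef_pos"].round(4),"shift",sh.round(3),"turn",rv.round(3),"F",o["contact_force"].round(2),"w",round(o["gripper_width"],3),"jig mm",(tj(o["eef_pos"])*1e3).round(1))
E
python3 - <<'E'
from mv import *
go([.6924,-.0966,.20],-72.1)
E
```

```text
t 1.0 pos [ 0.2634 -0.6215  0.3039] shift [-12.638 -23.993   4.157] turn [-0.    -0.     0.506] F [-0.34  0.29  0.3 ] w 0.999 jig mm [-569.6  371.9]
```

>>> apply_moves([
  [[-0.6, -1.2, 0], [0, 0, 0], 0.5],
  [[-2, -3.7, 0.2], [0, 0, 0.1], 0.5],
  [[-3.2, -6, 0.5], [0, 0, 0.2], 0.5],
  [[-4.4, -8.3, 1], [0, 0, 0.25], 0.5],
  [[-5.6, -10.6, 1.5], [0, 0, 0.3], 0.5],
  [[-6.8, -12.9, 2], [0, 0, 0.35], 0.5],
  [[-8, -15.2, 2.5], [0, 0, 0.4], 0.5],
  [[-9.2, -17.5, 3], [0, 0, 0.45], 0.5],
  [[-10.4, -19.8, 3.5], [0, 0, 0.5], 0.5],
  [[-11.5, -21.9, 3.9], [0, 0, 0.5], 0.5],
  [[-12.3, -23.3, 4.1], [0, 0, 0.5], 0.5],
  [[-12.64, -24, 4.16], [0, 0, 0.5], 0.5],
  [[-12.64, -24, 4.16], [0, 0, 0.5], 0.5],
  [[-12.64, -24, 4.16], [0, 0, 0.5], 0.5],
])

```text
t: 2.75
eef_pos: [0.6921, -0.0978, 0.1998]
tool_rot: [0.001, 0.809, -0.588, 0.0]
contact_force: [-0.6, -0.4, 0.5]
gripper_width: 0.75
```

Run:
```python
from mv import *
go([.6924,-.0966,.080],-72.1)
```

```text
t 2.75 pos [ 0.6921 -0.0978  0.1998] shift [-0.046 -0.032  4.792] turn [ 0.005 -0.005  0.   ] F [-0.64 -0.38  0.48] w 0.75 jig mm [-128.6 -141.5]
```

>>> apply_moves([
  [[-0.04, -0.03, 1.2], [0, 0, 0], 0.5],
  [[-0.04, -0.03, 2.8], [0, 0, 0], 0.5],
  [[-0.04, -0.03, 4.0], [0, 0, 0], 0.5],
  [[-0.04, -0.03, 4.6], [0, 0, 0], 0.5],
  [[-0.04, -0.03, 4.8], [0, 0, 0], 0.5],
  [[-0.04, -0.03, 4.8], [0, 0, 0], 0.5],
], force=40)

```text
t: 3.5
eef_pos: [0.6933, -0.0958, 0.0808]
tool_rot: [-0.0, 0.809, -0.588, 0.001]
contact_force: [-0.8, -0.4, 0.3]
gripper_width: 0.75
```

Run:
```python
from mv import *
go([.6924,-.0966,.080],-72.1)
c=cam("scene"); crop(c,"g1",180,340,210,420,3.6)
```

```text
t 3.5 pos [ 0.6933 -0.0958  0.0808] shift [0.018 0.046 0.031] turn [-0.006 -0.004  0.003] F [-0.84 -0.38  0.32] w 0.75 jig mm [-126.9 -143.1]
```

View pics/g1.png

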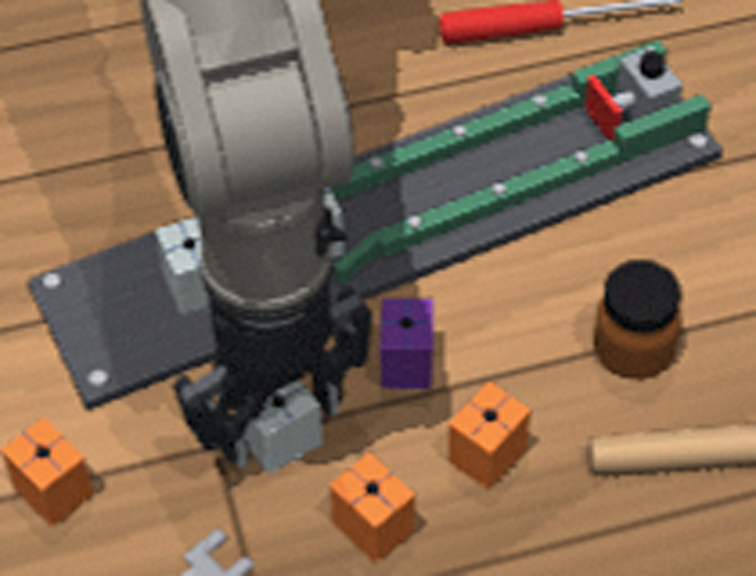

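The gripper stands astride the white block D (around crop pixel (285,430)), well clear of the purple one. Next I close and lift.

>>> apply_moves([
  [[0, 0, 0], [0, 0, 0], 0.1],
  [[0, 0, 0], [0, 0, 0], -0.2],
  [[0, 0, 0], [0, 0, 0], -0.4],
  [[0, 0, 0], [0, 0, 0], -0.4],
  [[0, 0, 0], [0, 0, 0], -0.4],
  [[0, 0, 0], [0, 0, 0], -0.4],
], force=40)

```text
t: 4.3
eef_pos: [0.6937, -0.0953, 0.0812]
tool_rot: [-0.001, 0.809, -0.588, 0.001]
contact_force: [-0.4, -0.1, 6.6]
gripper_width: 0.51
```

>>> apply_moves([
  [[0, 0, -0.4], [0, 0, 0], -0.4],
  [[0, 0, -1.5], [0, 0, 0], -0.4],
  [[0, 0, -3], [0, 0, 0], -0.4],
  [[0, 0, -4], [0, 0, 0], -0.4],
  [[0, 0, -4.4], [0, 0, 0], -0.4],
  [[0, 0, -4.4], [0, 0, 0], -0.4],
])

```text
t: 5.05
eef_pos: [0.6929, -0.0953, 0.1901]
tool_rot: [-0.0, 0.809, -0.588, 0.0]
contact_force: [0.3, -0.9, -2.6]
gripper_width: 0.51
```

Run:
```python
from mv import *
p=jig(-.174,-.001)
go([p[0],p[1],.190],10.04)
```

```text
t 5.05 pos [ 0.6929 -0.0953  0.1901] shift [1.109e+00 5.878e+00 2.000e-03] turn [-1.000e-03 -2.000e-03 -8.208e+00] F [ 0.26 -0.91 -2.62] w 0.51 jig mm [-126.3 -142.7]
```

>>> apply_moves([
  [[0.05, 0.3, 0], [0, 0, -0.5], -0.4],
  [[0.2, 1.0, 0], [0, 0, -1.5], -0.4],
  [[0.3, 1.7, 0], [0, 0, -2.5], -0.4],
  [[0.45, 2.4, 0], [0, 0, -3.5], -0.4],
  [[0.6, 3.1, 0], [0, 0, -4.5], -0.4],
  [[0.7, 3.8, 0], [0, 0, -5.5], -0.4],
  [[0.85, 4.6, 0], [0, 0, -6.5], -0.4],
  [[1.0, 5.3, 0], [0, 0, -7.4], -0.4],
  [[1.1, 5.7, 0], [0, 0, -8.0], -0.4],
  [[1.11, 5.88, 0], [0, 0, -8.21], -0.4],
  [[1.11, 5.88, 0], [0, 0, -8.21], -0.4],
  [[1.11, 5.88, 0], [0, 0, -8.21], -0.4],
])

```text
t: 6.55
eef_pos: [0.562, -0.1665, 0.1897]
tool_rot: [-0.0, 0.996, 0.087, 0.0]
contact_force: [-0.9, -0.0, -1.7]
gripper_width: 0.507
```

Run:
```python
from mv import *
p=jig(-.174,-.001)
go([p[0],p[1],.100],10.04)
c=cam("scene"); crop(c,"g2",160,340,180,420,3.3)
c=cam("top"); crop(c,"g2t",180,330,200,480,2.8)
```

```text
t 6.55 pos [ 0.562  -0.1665  0.1897] shift [-0.018  0.016  3.587] turn [-0.002 -0.    -0.001] F [-0.88 -0.   -1.69] w 0.507 jig mm [-173.6   -1.5]
```

View pics/g2.png

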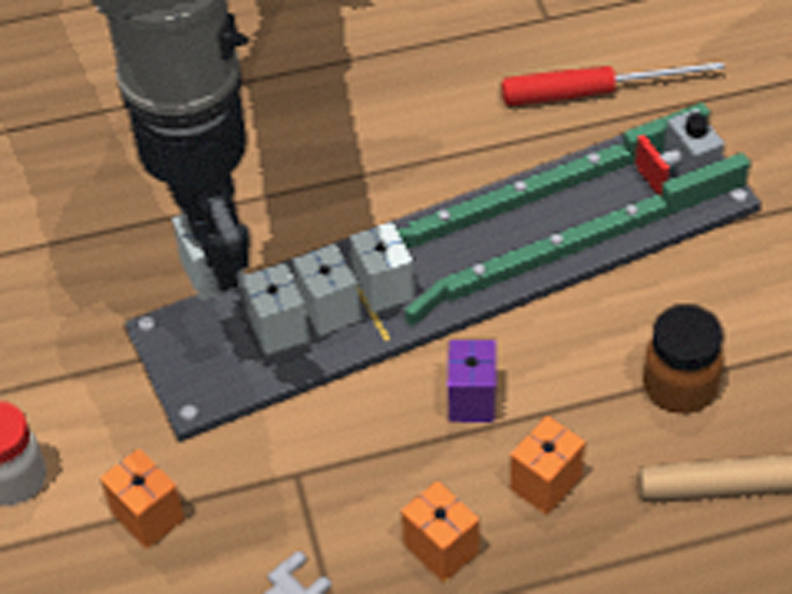

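View pics/g2t.png

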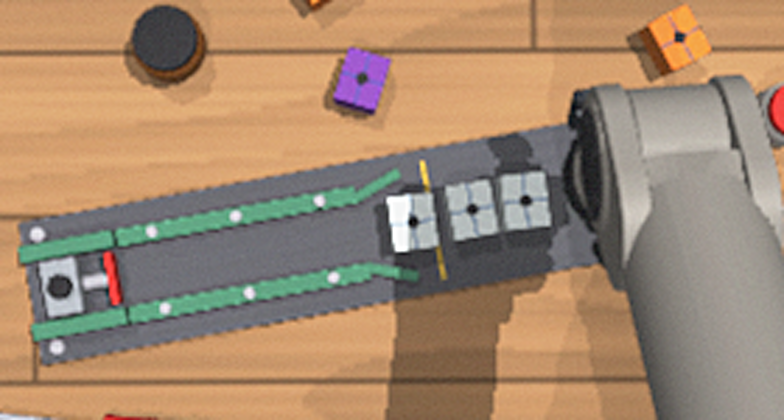

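Run:
```python
from mv import *
c=cam("scene"); o=get_obs(); p=o["eef_pos"]
img=c["color"].copy(); k=6; r0,c0=200,215
im=cv2.resize(img[r0:r0+90,c0:c0+110],None,fx=k,fy=k,interpolation=cv2.INTER_CUBIC)
t=tj(p)
def line(a,b,col):
    uv=(proj(c,np.array([a,b]))-[c0,r0]+.5)*k; uv=uv.round().astype(int)
    cv2.line(im,tuple(map(int,uv[0])),tuple(map(int,uv[1])),col,1)
for sy in(-.022,.022):
  for sx in(-.018,.018):
    q=jig(t[0]+sx,t[1]+sy); line([*q,p[2]-.081],[*q,p[2]-.031],(255,0,0) if sy<0 else (0,0,255))
  for zz in (.081,.031):
    a=jig(t[0]-.018,t[1]+sy);b=jig(t[0]+.018,t[1]+sy); line([*a,p[2]-zz],[*b,p[2]-zz],(255,0,0) if sy<0 else (0,0,255))
save("g3",im)
```

```text
(no output)
```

View pics/g3.png

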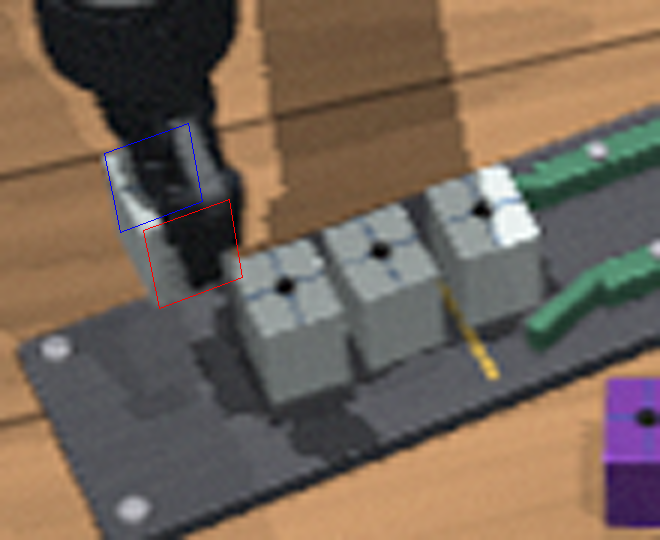

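The overlay of an upright block matches block D in the hand, so it hangs straight with about the planned gap to C. I lower it now.

>>> apply_moves([
  [[0, 0, 0.5], [0, 0, 0], -0.4],
  [[0, 0, 1.6], [0, 0, 0], -0.4],
  [[0, 0, 2.7], [0, 0, 0], -0.4],
  [[0, 0, 3.4], [0, 0, 0], -0.4],
  [[0, 0, 3.65], [0, 0, 0], -0.4],
  [[0, 0, 3.75], [0, 0, 0], -0.4],
  [[0, 0, 3.78], [0, 0, 0], -0.4],
  [[0, 0, 3.8], [0, 0, 0], -0.4],
])

```text
t: 7.7
eef_pos: [0.5621, -0.1672, 0.0956]
tool_rot: [0.0, 0.996, 0.088, 0.001]
contact_force: [0.6, 0.1, -2.2]
gripper_width: 0.505
```

>>> apply_moves([
  [[0, 0, 0.03], [0, 0, 0], -0.4],
  [[0, 0, 0.05], [0, 0, 0], -0.4],
  [[0, 0, 0.05], [0, 0, 0], -0.4],
])

```text
t: 8.07
eef_pos: [0.5617, -0.167, 0.0937]
tool_rot: [0.0, 0.996, 0.088, 0.0]
contact_force: [0.2, -0.3, -2.2]
gripper_width: 0.515
```

Not touching yet; I go down in half-millimetre steps.

>>> apply_moves([
  [[0, 0, 0.01], [0, 0, 0], -0.4],
  [[0, 0, 0.02], [0, 0, 0], -0.4],
  [[0, 0, 0.02], [0, 0, 0], -0.4],
])

```text
t: 8.45
eef_pos: [0.5617, -0.167, 0.0932]
tool_rot: [0.0, 0.996, 0.088, 0.0]
contact_force: [-0.9, 0.2, -0.5]
gripper_width: 0.508
```

>>> apply_moves([
  [[0, 0, 0.01], [0, 0, 0], -0.4],
  [[0, 0, 0.02], [0, 0, 0], -0.4],
  [[0, 0, 0.02], [0, 0, 0], -0.4],
])

```text
t: 8.82
eef_pos: [0.5617, -0.167, 0.0932]
tool_rot: [0.0, 0.996, 0.088, 0.0]
contact_force: [-2.5, 0.3, 5.1]
gripper_width: 0.506
```

>>> apply_moves([
  [[0, 0, 0], [0, 0, 0], 0.1],
  [[0, 0, 0], [0, 0, 0], 0.25],
  [[0, 0, 0], [0, 0, 0], 0.4],
  [[0, 0, 0], [0, 0, 0], 0.5],
  [[0, 0, 0], [0, 0, 0], 0.5],
  [[0, 0, -0.6], [0, 0, 0], 0.5],
  [[0, 0, -1.6], [0, 0, 0], 0.5],
  [[0, 0, -2.8], [0, 0, 0], 0.5],
  [[0, 0, -3.8], [0, 0, 0], 0.5],
  [[0, 1.5, -4], [0, 0, 0], -0.2],
  [[0, 3.5, -4], [0, 0, 0], -0.8],
  [[0, 4.8, -4], [0, 0, 0], -1],
  [[0, 5, -4], [0, 0, 0], -1],
  [[0, 5, -4], [0, 0, 0], -1],
], force=60)

```text
t: 10.58
eef_pos: [0.5836, -0.2895, 0.1932]
tool_rot: [-0.0, 0.996, 0.088, 0.0]
contact_force: [0.9, -0.0, 0.4]
gripper_width: -0.001
```

Run:
```python
from mv import *
from fit import *
p=jig(-.22,-.001)
go([p[0],p[1],.19],10.04)
T=cam("top");S=cam("scene");crop(S,"g4",160,340,180,420,3.3); crop(T,"g4t",180,330,200,480,2.8)
tc,sc=chans(T),chans(S)
for nme,x in (("a",-.040),("b",-.089),("c",-.133),("d",-.174)):
    g=jig(x,-.001)
    for nm,cs,ch in (("top",[T],[tc[1]]),("scene",[S],[sc[1]])):
        v,f=fit(cs,ch,[g[0],g[1],JY-.05],.036,.044,.062,1)
        print(nme,nm,v.round(4),round(f,1),"jig",(1e3*tj(v)).round(1),np.degrees(v[2]-JY).round(1))
```

```text
t 10.57 pos [ 0.5836 -0.2895  0.1932] shift [-0.008 -3.14   0.129] turn [-0.003 -0.003  0.003] F [ 0.94 -0.05  0.41] w -0.001 jig mm [-298.5   -1.2]
a top [ 0.5372 -0.035   1.7031] -117.6 jig [-39.9   0. ] -2.5
a scene [ 0.5388 -0.035   1.6871] -85.3 jig [-40.1  -1.6] -3.4
b top [ 0.5468 -0.0835  1.7352] -119.9 jig [-89.3  -0.9] -0.6
b scene [ 0.5483 -0.0822  1.7412] -86.8 jig [-88.2  -2.7] -0.3
c top [ 0.554  -0.1272  1.6815] -119.8 jig [-133.5   -0.4] -3.7
c scene [ 0.5549 -0.1254  1.6923] -91.7 jig [-131.9   -1.6] -3.1
d top [ 0.5621 -0.1699  1.7305] -106.4 jig [-177.   -1.] -0.9
d scene [ 0.5635 -0.1684  1.7481] -59.7 jig [-175.8   -2.6] 0.1
```

View pics/g4.png

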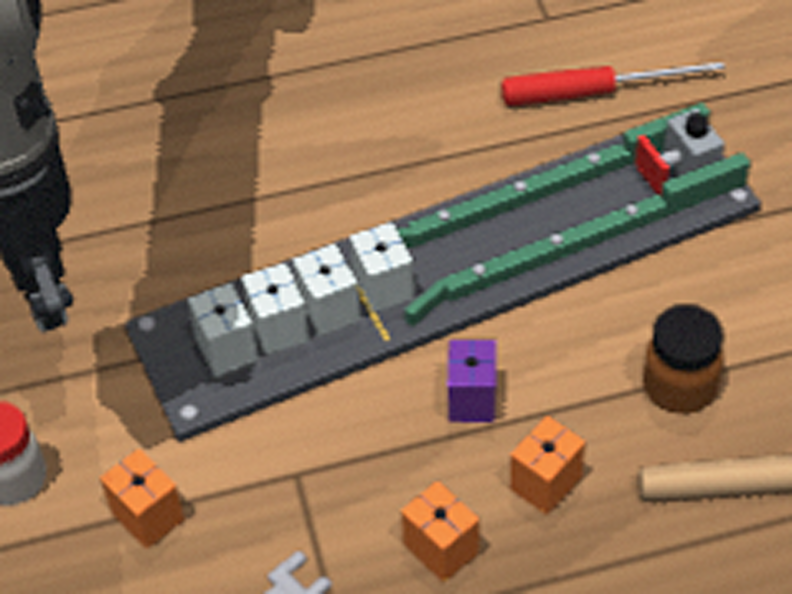

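View pics/g4t.png

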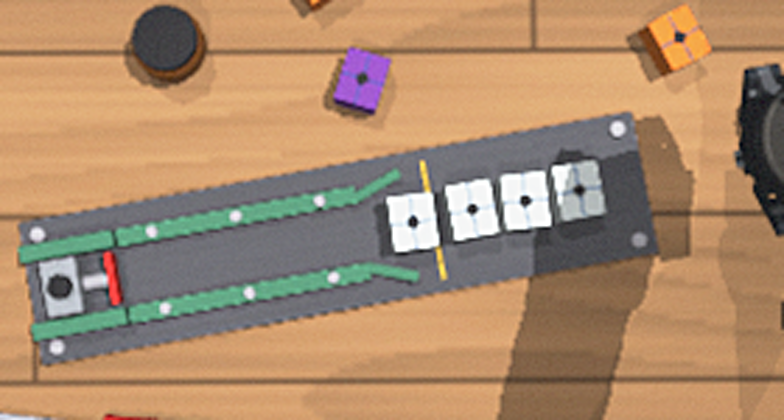

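```bash
cat > red.py <<'E'
from mv import *
for n in ("top","scene"):
    c=cam(n); h=cv2.cvtColor(c["color"],cv2.COLOR_RGB2HSV)
    m=((h[...,0]<8)|(h[...,0]>172))&(h[...,1]>150)&(h[...,2]>70)
    u=proj(c,np.array([*jig(.18,0),.04]))[0]
    yy,xx=np.nonzero(m); k=(abs(xx-u[0])<30)&(abs(yy-u[1])<25); yy,xx=yy[k],xx[k]
    P=unproj(c,np.c_[xx,yy],.052); J=np.array([tj(p) for p in P])*1e3
    print(n,len(J),"x range @z52",np.percentile(J[:,0],[2,10,50,90,98]).round(1),"y",np.percentile(J[:,1],[2,98]).round(1))
E
python3 red.py
python3 - <<'E'
from mv import *
p=jig(-.23,0); go([p[0],p[1],.1057],10.04)
E
```

```text
top 72 x range @z52 [200.8 201.6 205.1 208.4 209.4] y [-19.3  20.9]
scene 186 x range @z52 [143.2 152.4 192.5 206.7 210. ] y [-35.7 104.7]
t 10.78 pos [ 0.5837 -0.2884  0.193 ] shift [-0.058 -2.696  3.492] turn [-0.003 -0.001  0.015] F [-0.38 -0.07  0.12] w -0.004 jig mm [-297.4   -1.6]
```

>>> apply_moves([
  [[-0.03, -0.8, 0.2], [0.1, 0, 0], -1],
  [[-0.06, -1.8, 0.8], [0.2, 0, 0], -1],
  [[-0.06, -2.5, 1.8], [0.3, 0, 0], -1],
  [[-0.06, -2.7, 2.7], [0.4, 0, 0], -1],
  [[-0.06, -2.7, 3.3], [0.4, 0, 0.01], -1],
  [[-0.06, -2.7, 3.48], [0.4, 0, 0.01], -1],
  [[-0.06, -2.7, 3.49], [0.4, 0, 0.01], -1],
  [[-0.06, -2.7, 3.49], [0.4, 0, 0.01], -1],
])

```text
t: 11.78
eef_pos: [0.5707, -0.2243, 0.1061]
tool_rot: [-0.034, 0.996, 0.087, -0.002]
contact_force: [0.3, 0.6, 0.1]
gripper_width: -0.002
```

```bash
cat > st.py <<'E'
from mv import *
o=get_obs(); q=o["tool_rot"]; A=R.from_quat([q[1],q[2],q[3],q[0]]).as_matrix()
u=np.array([np.cos(JY),np.sin(JY),0]); v=np.array([-np.sin(JY),np.cos(JY),0])
print("t",round(o["t"],2),"jig",(tj(o["eef_pos"])*1e3).round(2),"z",o["eef_pos"][2].round(4),"Fx,Fy,Fz",(o["contact_force"]@u).round(2),(o["contact_force"]@v).round(2),o["contact_force"][2].round(2))
print("jig +x 100mm = tool units",(A.T@u*4).round(3),"jig +y 10mm",(A.T@v*.4).round(3),"up 10mm",(A.T@[0,0,1]*.4).round(3),"w",round(o["gripper_width"],2))
E
python3 st.py
python3 - <<'E'
from mv import *
c=cam("scene");crop(c,"g5",160,340,180,420,3.3)
E
```

```text
t 11.78 jig [-2.3208e+02  1.0000e-02] z 0.1061 Fx,Fy,Fz 0.56 -0.4 0.05
jig +x 100mm = tool units [-0.007 -3.99   0.276] jig +y 10mm [-0.4    0.001 -0.   ] up 10mm [ 0.    -0.028 -0.399] w -0.0
```

View pics/g5.png

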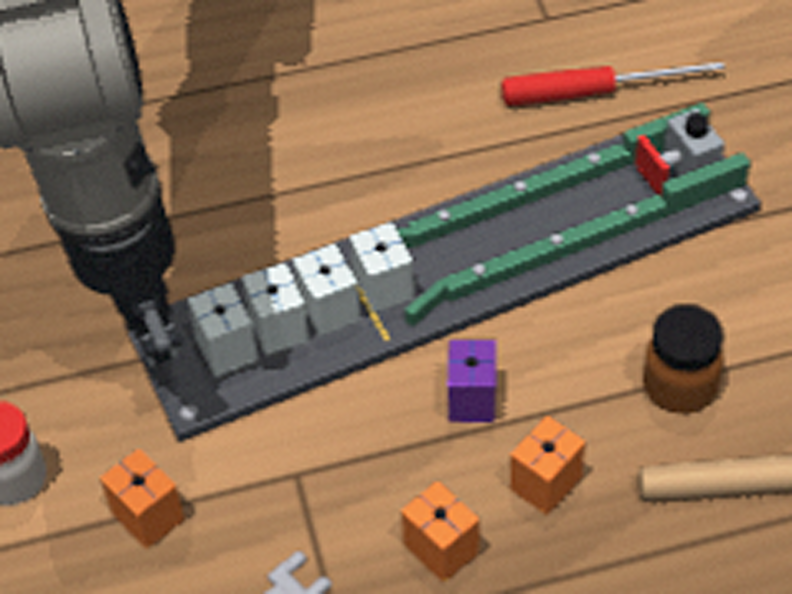

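The shut fingers are lowered behind block D, at about crop pixel (155,340), with the row undisturbed. I start pushing slowly.

>>> apply_moves([
  [[0, -0.15, 0.01], [0, 0, 0], -1],
  [[0, -0.3, 0.02], [0, 0, 0], -1],
  [[0, -0.45, 0.03], [0, 0, 0], -1],
  [[0, -0.6, 0.04], [0, 0, 0], -1],
  [[0, -0.7, 0.05], [0, 0, 0], -1],
  [[0, -0.8, 0.055], [0, 0, 0], -1],
  [[0, -0.9, 0.06], [0, 0, 0], -1],
  [[0, -1.0, 0.07], [0, 0, 0], -1],
  [[0, -1.1, 0.075], [0, 0, 0], -1],
  [[0, -1.2, 0.08], [0, 0, 0], -1],
  [[0, -1.3, 0.09], [0, 0, 0], -1],
  [[0, -1.4, 0.1], [0, 0, 0], -1],
  [[0, -1.5, 0.105], [0, 0, 0], -1],
  [[0, -1.6, 0.11], [0, 0, 0], -1],
  [[0, -1.7, 0.12], [0, 0, 0], -1],
  [[0, -1.8, 0.125], [0, 0, 0], -1],
])

```text
t: 13.82
eef_pos: [0.5624, -0.1796, 0.1054]
tool_rot: [-0.035, 0.996, 0.087, -0.003]
contact_force: [0.8, -3.2, -0.4]
gripper_width: -0.002
```

```bash
python3 st.py
cat > look.py <<'E'
from mv import *
import sys
T=cam("top");S=cam("scene"); a=cv2.resize(S["color"][170:310,210:410],None,fx=4,fy=4,interpolation=cv2.INTER_CUBIC)
save(sys.argv[1]+"s",a); crop(T,sys.argv[1]+"t",200,310,200,440,3.3)
E
python3 look.py p1
```

```text
t 13.82 jig [-186.55    0.42] z 0.1054 Fx,Fy,Fz -3.29 -0.21 -0.41
jig +x 100mm = tool units [-0.006 -3.99   0.278] jig +y 10mm [-0.4    0.001 -0.   ] up 10mm [-0.    -0.028 -0.399] w -0.0
```

View pics/p1s.png

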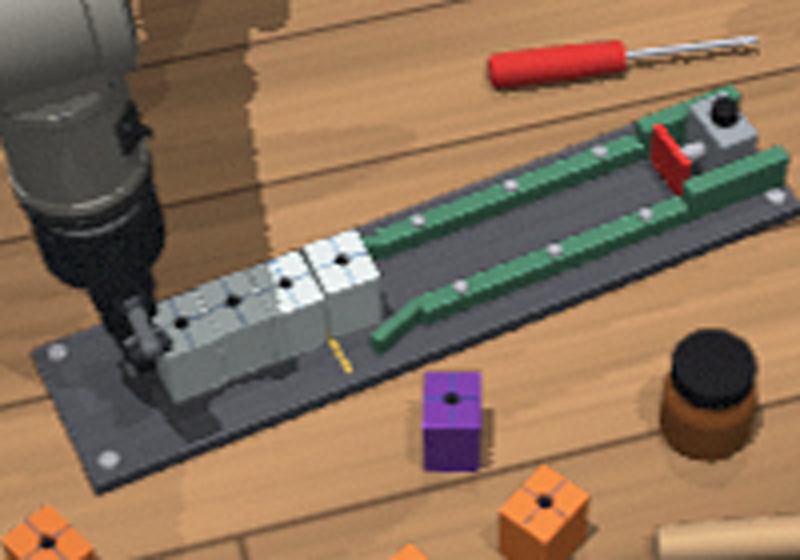

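View pics/p1t.png

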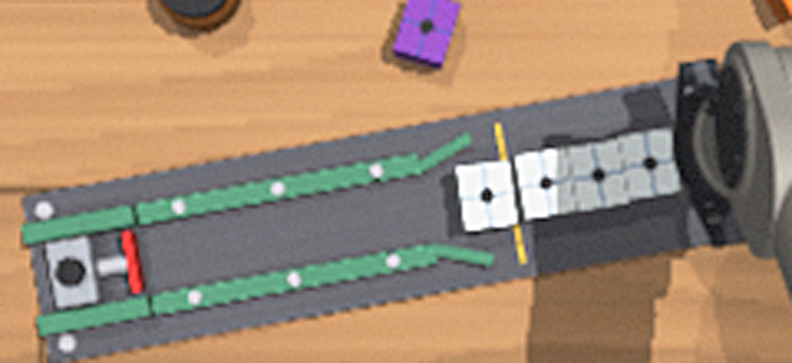

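B, C and D have closed up straight and A is about to be met. I continue at about 28 mm/s.

>>> apply_moves([
  [[0, -0.1, 0.007], [0, 0, 0], -1],
  [[0, -0.2, 0.014], [0, 0, 0], -1],
  [[0, -0.3, 0.021], [0, 0, 0], -1],
  [[0, -0.4, 0.028], [0, 0, 0], -1],
  [[0, -0.5, 0.035], [0, 0, 0], -1],
  [[0, -0.6, 0.042], [0, 0, 0], -1],
  [[0, -0.7, 0.049], [0, 0, 0], -1],
  [[0, -0.8, 0.056], [0, 0, 0], -1],
  [[0, -0.9, 0.063], [0, 0, 0], -1],
  [[0, -1.0, 0.07], [0, 0, 0], -1],
  [[0, -1.1, 0.077], [0, 0, 0], -1],
  [[0, -1.2, 0.084], [0, 0, 0], -1],
  [[0, -1.3, 0.091], [0, 0, 0], -1],
  [[0, -1.4, 0.098], [0, 0, 0], -1],
  [[0, -1.5, 0.105], [0, 0, 0], -1],
  [[0, -1.6, 0.112], [0, 0, 0], -1],
  [[0, -1.7, 0.119], [0, 0, 0], -1],
  [[0, -1.8, 0.126], [0, 0, 0], -1],
  [[0, -1.9, 0.133], [0, 0, 0], -1],
  [[0, -2.0, 0.14], [0, 0, 0], -1],
])

```text
t: 16.42
eef_pos: [0.5537, -0.13, 0.1054]
tool_rot: [-0.035, 0.996, 0.087, -0.003]
contact_force: [0.6, -5.0, 0.5]
gripper_width: -0.001
```

```bash
python3 st.py; python3 look.py p2
```

```text
t 16.43 jig [-136.2     0.32] z 0.1054 Fx,Fy,Fz -5.0 0.26 0.52
jig +x 100mm = tool units [-0.006 -3.99   0.279] jig +y 10mm [-0.4    0.001 -0.   ] up 10mm [-0.    -0.028 -0.399] w -0.0
```

View pics/p2s.png

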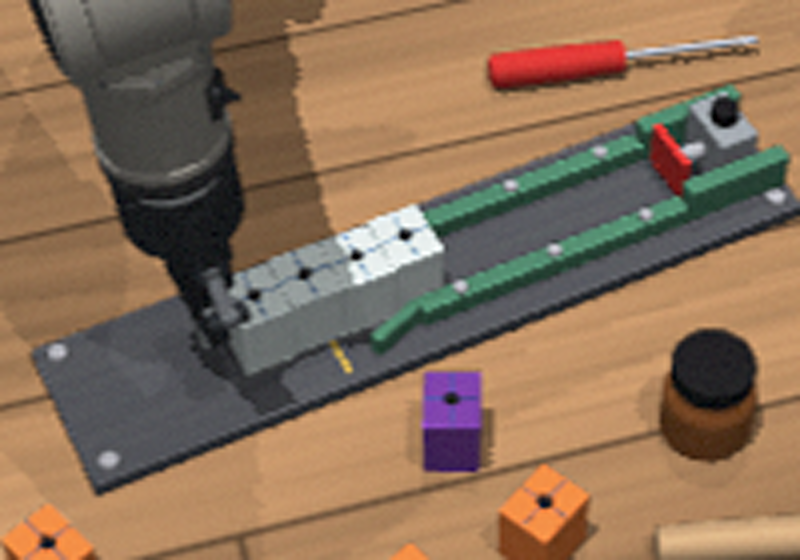

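View pics/p2t.png

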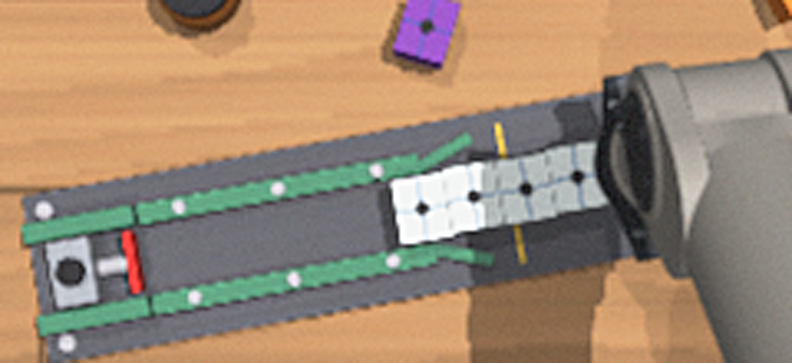

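>>> apply_moves([
  [[0, -0.15, 0.01], [0, 0, 0], -1],
  [[0, -0.3, 0.021], [0, 0, 0], -1],
  [[0, -0.45, 0.031], [0, 0, 0], -1],
  [[0, -0.6, 0.042], [0, 0, 0], -1],
  [[0, -0.75, 0.052], [0, 0, 0], -1],
  [[0, -0.9, 0.063], [0, 0, 0], -1],
  [[0, -1.05, 0.073], [0, 0, 0], -1],
  [[0, -1.2, 0.084], [0, 0, 0], -1],
  [[0, -1.35, 0.094], [0, 0, 0], -1],
  [[0, -1.5, 0.105], [0, 0, 0], -1],
  [[0, -1.65, 0.115], [0, 0, 0], -1],
  [[0, -1.8, 0.126], [0, 0, 0], -1],
  [[0, -1.95, 0.136], [0, 0, 0], -1],
  [[0, -2.1, 0.147], [0, 0, 0], -1],
  [[0, -2.25, 0.157], [0, 0, 0], -1],
  [[0, -2.4, 0.168], [0, 0, 0], -1],
  [[0, -2.55, 0.178], [0, 0, 0], -1],
  [[0, -2.7, 0.188], [0, 0, 0], -1],
  [[0, -2.85, 0.2], [0, 0, 0], -1],
  [[0, -3.0, 0.21], [0, 0, 0], -1],
])

```text
t: 19.02
eef_pos: [0.5407, -0.0558, 0.1054]
tool_rot: [-0.035, 0.996, 0.087, -0.003]
contact_force: [1.1, -5.2, 0.8]
gripper_width: 0.001
```

```bash
python3 st.py; python3 look.py p3
```

```text
t 19.02 jig [-60.93   0.21] z 0.1054 Fx,Fy,Fz -5.26 -0.14 0.81
jig +x 100mm = tool units [-0.006 -3.99   0.279] jig +y 10mm [-0.4    0.001 -0.   ] up 10mm [-0.    -0.028 -0.399] w 0.0
```

View pics/p3t.png

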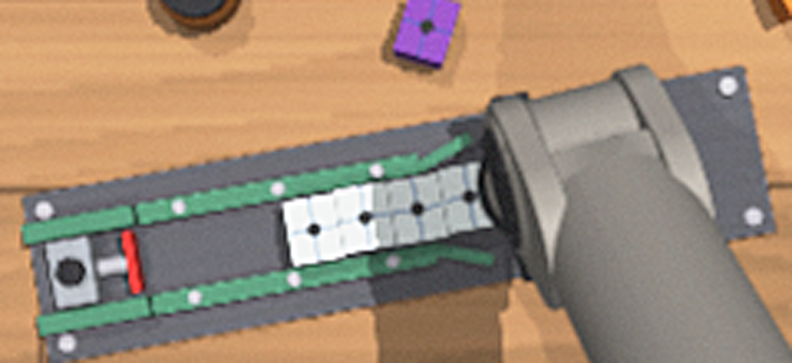

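>>> apply_moves([
  [[0, -0.15, 0.01], [0, 0, 0], -1],
  [[0, -0.3, 0.021], [0, 0, 0], -1],
  [[0, -0.45, 0.031], [0, 0, 0], -1],
  [[0, -0.6, 0.042], [0, 0, 0], -1],
  [[0, -0.75, 0.052], [0, 0, 0], -1],
  [[0, -0.9, 0.063], [0, 0, 0], -1],
  [[0, -1.05, 0.073], [0, 0, 0], -1],
  [[0, -1.2, 0.084], [0, 0, 0], -1],
  [[0, -1.35, 0.094], [0, 0, 0], -1],
  [[0, -1.5, 0.105], [0, 0, 0], -1],
  [[0, -1.65, 0.115], [0, 0, 0], -1],
  [[0, -1.8, 0.126], [0, 0, 0], -1],
  [[0, -1.95, 0.136], [0, 0, 0], -1],
  [[0, -2.1, 0.147], [0, 0, 0], -1],
  [[0, -2.25, 0.157], [0, 0, 0], -1],
  [[0, -2.4, 0.168], [0, 0, 0], -1],
  [[0, -2.55, 0.178], [0, 0, 0], -1],
  [[0, -2.7, 0.188], [0, 0, 0], -1],
  [[0, -2.85, 0.2], [0, 0, 0], -1],
  [[0, -3.0, 0.21], [0, 0, 0], -1],
])

```text
t: 21.62
eef_pos: [0.5277, 0.0182, 0.1054]
tool_rot: [-0.035, 0.996, 0.087, -0.003]
contact_force: [1.0, -4.0, 0.7]
gripper_width: -0.004
```

```bash
python3 st.py; python3 look.py p4
```

```text
t 21.62 jig [14.25  0.12] z 0.1054 Fx,Fy,Fz -4.09 -0.31 0.73
jig +x 100mm = tool units [-0.005 -3.99   0.279] jig +y 10mm [-0.4    0.001 -0.   ] up 10mm [-0.    -0.028 -0.399] w -0.0
```

View pics/p4t.png

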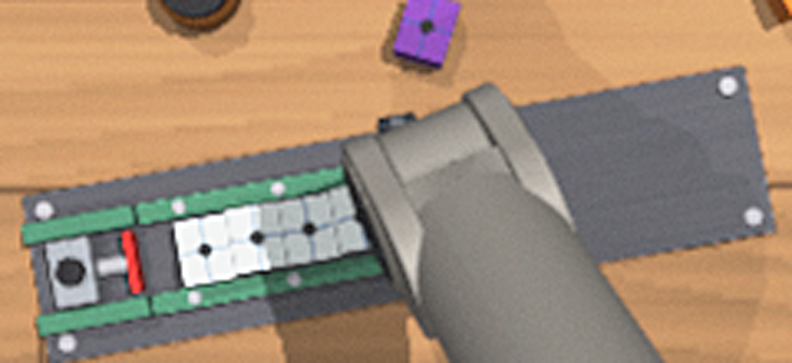

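View pics/p4s.png

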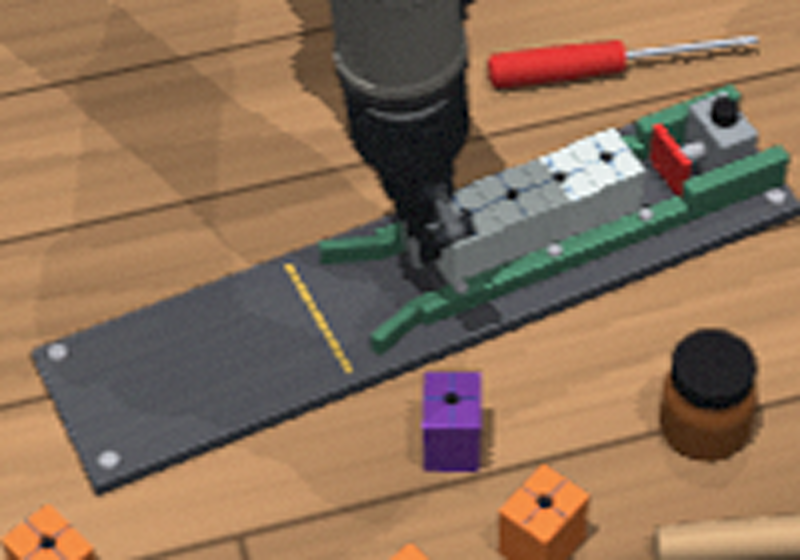

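>>> apply_moves([
  [[0, -0.06, 0.004], [0, 0, 0], -1],
  [[0, -0.12, 0.008], [0, 0, 0], -1],
  [[0, -0.18, 0.013], [0, 0, 0], -1],
  [[0, -0.24, 0.017], [0, 0, 0], -1],
  [[0, -0.3, 0.021], [0, 0, 0], -1],
  [[0, -0.36, 0.025], [0, 0, 0], -1],
  [[0, -0.42, 0.029], [0, 0, 0], -1],
  [[0, -0.48, 0.034], [0, 0, 0], -1],
  [[0, -0.54, 0.038], [0, 0, 0], -1],
  [[0, -0.6, 0.042], [0, 0, 0], -1],
])

```text
t: 22.98
eef_pos: [0.5251, 0.0329, 0.1054]
tool_rot: [-0.035, 0.996, 0.087, -0.003]
contact_force: [1.3, -4.7, 1.3]
gripper_width: -0.001
```

```bash
python3 st.py
```

```text
t 22.98 jig [29.15  0.09] z 0.1054 Fx,Fy,Fz -4.81 -0.43 1.31
jig +x 100mm = tool units [-0.006 -3.99   0.279] jig +y 10mm [-0.4    0.001 -0.   ] up 10mm [-0.    -0.028 -0.399] w -0.0
```

>>> apply_moves([
  [[0, -0.04, 0.003], [0, 0, 0], -1],
  [[0, -0.08, 0.006], [0, 0, 0], -1],
  [[0, -0.12, 0.008], [0, 0, 0], -1],
  [[0, -0.16, 0.011], [0, 0, 0], -1],
])

```text
t: 23.48
eef_pos: [0.5244, 0.0368, 0.1054]
tool_rot: [-0.035, 0.996, 0.087, -0.003]
contact_force: [0.8, -5.1, 0.8]
gripper_width: -0.001
```

```bash
python3 st.py
```

```text
t 23.48 jig [33.12  0.1 ] z 0.1054 Fx,Fy,Fz -5.21 0.08 0.81
jig +x 100mm = tool units [-0.006 -3.99   0.279] jig +y 10mm [-0.4    0.001 -0.   ] up 10mm [-0.    -0.028 -0.399] w -0.0
```

>>> apply_moves([
  [[0, -0.04, 0.003], [0, 0, 0], -1],
  [[0, -0.08, 0.006], [0, 0, 0], -1],
  [[0, -0.12, 0.008], [0, 0, 0], -1],
])

```text
t: 23.85
eef_pos: [0.5239, 0.0398, 0.1054]
tool_rot: [-0.035, 0.996, 0.087, -0.003]
contact_force: [-0.3, -4.9, 0.5]
gripper_width: 0.003
```

```bash
python3 st.py
```

```text
t 23.85 jig [36.18  0.1 ] z 0.1054 Fx,Fy,Fz -4.79 1.2 0.53
jig +x 100mm = tool units [-0.005 -3.99   0.279] jig +y 10mm [-0.4    0.001 -0.   ] up 10mm [-0.    -0.028 -0.399] w 0.0
```

>>> apply_moves([
  [[0, -0.04, 0.003], [0, 0, 0], -1],
  [[0, -0.08, 0.006], [0, 0, 0], -1],
  [[0, -0.12, 0.008], [0, 0, 0], -1],
])

```text
t: 24.22
eef_pos: [0.5234, 0.0428, 0.1054]
tool_rot: [-0.035, 0.996, 0.087, -0.003]
contact_force: [1.3, -5.5, 0.3]
gripper_width: -0.001
```

```bash
python3 st.py; python3 look.py p5
```

```text
t 24.23 jig [39.18  0.11] z 0.1054 Fx,Fy,Fz -5.62 -0.37 0.28
jig +x 100mm = tool units [-0.005 -3.99   0.279] jig +y 10mm [-0.4    0.001  0.   ] up 10mm [-0.    -0.028 -0.399] w -0.0
```

View pics/p5t.png

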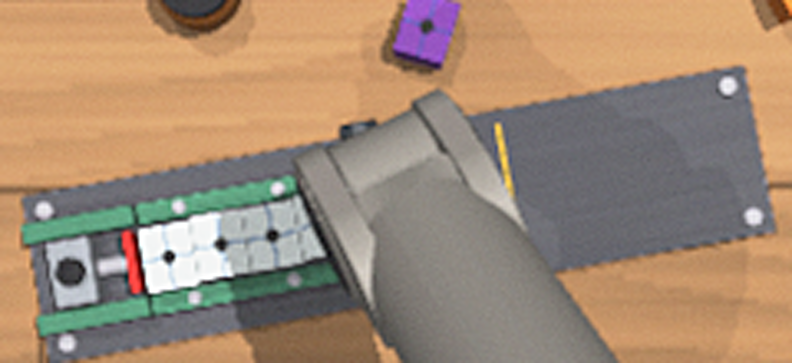

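>>> apply_moves([
  [[0, -0.03, 0.002], [0, 0, 0], -1],
  [[0, -0.06, 0.004], [0, 0, 0], -1],
])

```text
t: 24.58
eef_pos: [0.5231, 0.0442, 0.1054]
tool_rot: [-0.035, 0.996, 0.087, -0.003]
contact_force: [1.0, -4.1, 0.0]
gripper_width: 0.006
```

>>> apply_moves([
  [[0, -0.03, 0.002], [0, 0, 0], -1],
  [[0, -0.06, 0.004], [0, 0, 0], -1],
])

```text
t: 24.82
eef_pos: [0.5229, 0.0456, 0.1054]
tool_rot: [-0.035, 0.996, 0.087, -0.003]
contact_force: [1.3, -4.3, -0.2]
gripper_width: 0.004
```

```bash
python3 st.py
```

```text
t 24.82 jig [42.11  0.11] z 0.1054 Fx,Fy,Fz -4.41 -0.53 -0.2
jig +x 100mm = tool units [-0.006 -3.99   0.279] jig +y 10mm [-0.4    0.001  0.   ] up 10mm [-0.    -0.028 -0.399] w 0.0
```

>>> apply_moves([
  [[0, -0.03, 0.002], [0, 0, 0], -1],
  [[0, -0.06, 0.004], [0, 0, 0], -1],
])

```text
t: 25.08
eef_pos: [0.5226, 0.0472, 0.1054]
tool_rot: [-0.035, 0.996, 0.087, -0.003]
contact_force: [1.0, -4.5, 0.4]
gripper_width: -0.001
```

>>> apply_moves([
  [[0, -0.03, 0.002], [0, 0, 0], -1],
  [[0, -0.06, 0.004], [0, 0, 0], -1],
])

```text
t: 25.32
eef_pos: [0.5223, 0.0487, 0.1054]
tool_rot: [-0.035, 0.996, 0.087, -0.003]
contact_force: [0.5, -3.6, -0.2]
gripper_width: -0.002
```

```bash
python3 st.py
```

```text
t 25.32 jig [45.17  0.08] z 0.1054 Fx,Fy,Fz -3.63 0.17 -0.19
jig +x 100mm = tool units [-0.005 -3.99   0.279] jig +y 10mm [-0.4    0.001 -0.   ] up 10mm [-0.    -0.028 -0.399] w -0.0
```

>>> apply_moves([
  [[0, -0.03, 0.002], [0, 0, 0], -1],
  [[0, -0.06, 0.004], [0, 0, 0], -1],
])

```text
t: 25.58
eef_pos: [0.5221, 0.0497, 0.1054]
tool_rot: [-0.035, 0.996, 0.087, -0.003]
contact_force: [2.0, -5.7, -0.1]
gripper_width: 0.001
```

>>> apply_moves([
  [[0, -0.03, 0.002], [0, 0, 0], -1],
  [[0, -0.06, 0.004], [0, 0, 0], -1],
])

```text
t: 25.82
eef_pos: [0.522, 0.0506, 0.1054]
tool_rot: [-0.034, 0.996, 0.086, -0.003]
contact_force: [1.1, -8.0, 1.0]
gripper_width: 0.001
```

```bash
python3 st.py; python3 look.py p6
```

```text
t 25.82 jig [47.14  0.1 ] z 0.1054 Fx,Fy,Fz -8.07 0.32 1.01
jig +x 100mm = tool units [-0.008 -3.991  0.274] jig +y 10mm [-0.4    0.001  0.   ] up 10mm [-0.    -0.027 -0.399] w 0.0
```

View pics/p6t.png

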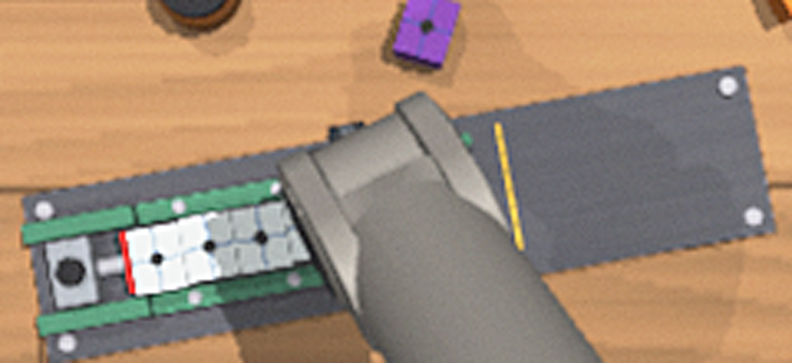

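View pics/p6s.png

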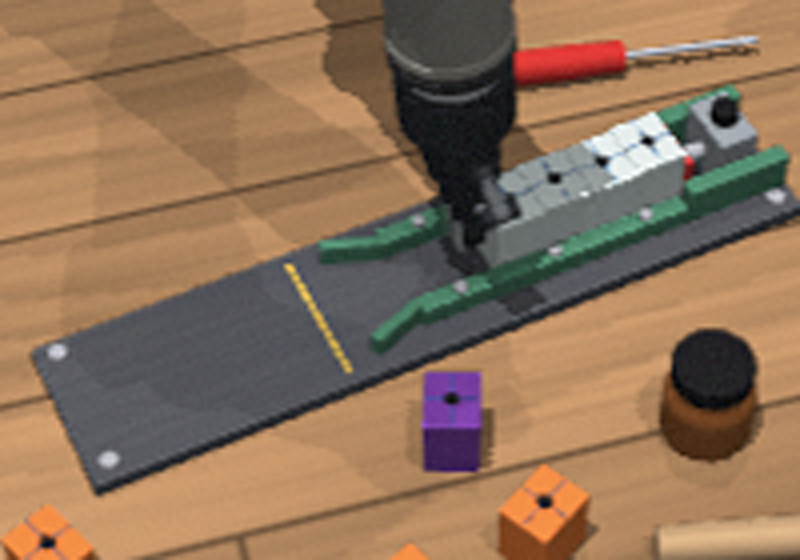

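Contact with the red plate is made: the force rose from about 4.5 N to 8 N. I want about 14.5 N in total, so I go on carefully.

>>> apply_moves([
  [[0, -0.03, 0.002], [0, 0, 0], -1],
  [[0, -0.06, 0.004], [0, 0, 0], -1],
  [[0, -0.06, 0.004], [0, 0, 0], -1],
])

```text
t: 26.3
eef_pos: [0.5218, 0.0515, 0.1055]
tool_rot: [-0.034, 0.996, 0.086, -0.003]
contact_force: [1.4, -9.0, 0.3]
gripper_width: 0.0
```

```bash
python3 st.py
```

```text
t 26.3 jig [48.04  0.08] z 0.1055 Fx,Fy,Fz -9.1 0.18 0.29
jig +x 100mm = tool units [-0.011 -3.991  0.272] jig +y 10mm [-0.4    0.001  0.   ] up 10mm [-0.    -0.027 -0.399] w 0.0
```

>>> apply_moves([
  [[0, -0.03, 0.002], [0, 0, 0], -1],
  [[0, -0.06, 0.004], [0, 0, 0], -1],
])

```text
t: 26.55
eef_pos: [0.5217, 0.0523, 0.1054]
tool_rot: [-0.033, 0.996, 0.086, -0.003]
contact_force: [1.6, -10.0, 2.0]
gripper_width: -0.001
```

```bash
python3 st.py
```

```text
t 26.55 jig [48.86  0.1 ] z 0.1054 Fx,Fy,Fz -10.16 0.17 1.97
jig +x 100mm = tool units [-0.013 -3.991  0.268] jig +y 10mm [-0.4    0.001  0.   ] up 10mm [-0.    -0.027 -0.399] w -0.0
```

>>> apply_moves([
  [[0, -0.03, 0.002], [0, 0, 0], -1],
  [[0, -0.07, 0.005], [0, 0, 0], -1],
])

```text
t: 26.8
eef_pos: [0.5215, 0.0533, 0.1055]
tool_rot: [-0.033, 0.996, 0.086, -0.003]
contact_force: [3.1, -12.8, 1.2]
gripper_width: -0.004
```

```bash
python3 st.py
```

```text
t 26.8 jig [49.91  0.06] z 0.1055 Fx,Fy,Fz -13.14 -0.8 1.23
jig +x 100mm = tool units [-0.015 -3.991  0.265] jig +y 10mm [-0.4    0.002  0.   ] up 10mm [-0.    -0.027 -0.399] w -0.0
```

>>> apply_moves([
  [[0, -0.03, 0.002], [0, 0, 0], -1],
  [[0, -0.05, 0.004], [0, 0, 0], -1],
])

```text
t: 27.05
eef_pos: [0.5214, 0.054, 0.1055]
tool_rot: [-0.033, 0.996, 0.085, -0.003]
contact_force: [2.5, -14.1, 1.9]
gripper_width: 0.002
```

```bash
python3 st.py
```

```text
t 27.05 jig [5.057e+01 5.000e-02] z 0.1055 Fx,Fy,Fz -14.31 0.0 1.95
jig +x 100mm = tool units [-0.017 -3.991  0.262] jig +y 10mm [-0.4    0.002  0.   ] up 10mm [-0.    -0.026 -0.399] w 0.0
```

>>> apply_moves([
  [[0, -0.01, 0.001], [0, 0, 0], -1],
  [[0, -0.01, 0.001], [0, 0, 0], -1],
  [[0, -0.01, 0.001], [0, 0, 0], -1],
])

```text
t: 27.42
eef_pos: [0.5214, 0.0541, 0.1055]
tool_rot: [-0.033, 0.996, 0.085, -0.003]
contact_force: [2.8, -13.1, 2.2]
gripper_width: 0.0
```

```bash
python3 st.py; python3 look.py p7
```

```text
t 27.43 jig [50.66  0.07] z 0.1055 Fx,Fy,Fz -13.37 -0.44 2.22
jig +x 100mm = tool units [-0.018 -3.991  0.262] jig +y 10mm [-0.4    0.002  0.   ] up 10mm [-0.    -0.026 -0.399] w 0.0
```

>>> apply_moves([
  [[0, 0.01, -0.001], [0, 0, 0], -1],
  [[0, 0.02, -0.001], [0, 0, 0], -1],
  [[0, 0.03, -0.002], [0, 0, 0], -1],
  [[0, 0.04, -0.003], [0, 0, 0], -1],
  [[0, 0.05, -0.003], [0, 0, 0], -1],
  [[0, 0.06, -0.004], [0, 0, 0], -1],
  [[0, 0.07, -0.005], [0, 0, 0], -1],
  [[0, 0.08, -0.005], [0, 0, 0], -1],
  [[0, 0.09, -0.006], [0, 0, 0], -1],
  [[0, 0.1, -0.007], [0, 0, 0], -1],
  [[0, 0.11, -0.007], [0, 0, 0], -1],
  [[0, 0.12, -0.008], [0, 0, 0], -1],
  [[0, 0.13, -0.009], [0, 0, 0], -1],
  [[0, 0.14, -0.009], [0, 0, 0], -1],
  [[0, 0.15, -0.01], [0, 0, 0], -1],
  [[0, 0.16, -0.011], [0, 0, 0], -1],
  [[0, 0.17, -0.011], [0, 0, 0], -1],
  [[0, 0.18, -0.012], [0, 0, 0], -1],
  [[0, 0.19, -0.013], [0, 0, 0], -1],
  [[0, 0.2, -0.014], [0, 0, 0], -1],
])

```text
t: 30.02
eef_pos: [0.5216, 0.0528, 0.1054]
tool_rot: [-0.035, 0.996, 0.087, -0.003]
contact_force: [0.4, -4.1, -0.9]
gripper_width: 0.002
```

```bash
python3 st.py
```

```text
t 30.02 jig [49.33  0.07] z 0.1054 Fx,Fy,Fz -4.06 0.28 -0.87
jig +x 100mm = tool units [-0.006 -3.99   0.279] jig +y 10mm [-0.4    0.001 -0.   ] up 10mm [-0.    -0.028 -0.399] w 0.0
```

>>> apply_moves([
  [[0, 0.01, -0.001], [0, 0, 0], -1],
  [[0, 0.02, -0.001], [0, 0, 0], -1],
  [[0, 0.03, -0.002], [0, 0, 0], -1],
  [[0, 0.04, -0.003], [0, 0, 0], -1],
  [[0, 0.05, -0.003], [0, 0, 0], -1],
  [[0, 0.06, -0.004], [0, 0, 0], -1],
  [[0, 0.07, -0.005], [0, 0, 0], -1],
  [[0, 0.08, -0.005], [0, 0, 0], -1],
  [[0, 0.09, -0.006], [0, 0, 0], -1],
  [[0, 0.1, -0.007], [0, 0, 0], -1],
  [[0, 0.11, -0.007], [0, 0, 0], -1],
  [[0, 0.12, -0.008], [0, 0, 0], -1],
  [[0, 0.13, -0.009], [0, 0, 0], -1],
  [[0, 0.14, -0.009], [0, 0, 0], -1],
  [[0, 0.15, -0.01], [0, 0, 0], -1],
  [[0, 0.16, -0.011], [0, 0, 0], -1],
  [[0, 0.17, -0.011], [0, 0, 0], -1],
  [[0, 0.18, -0.012], [0, 0, 0], -1],
  [[0, 0.19, -0.013], [0, 0, 0], -1],
  [[0, 0.2, -0.014], [0, 0, 0], -1],
])

```text
t: 32.52
eef_pos: [0.5225, 0.0478, 0.1055]
tool_rot: [-0.035, 0.996, 0.087, -0.003]
contact_force: [-0.0, -0.6, 0.2]
gripper_width: 0.002
```

```bash
python3 st.py; python3 look.py p8
```

```text
t 32.52 jig [44.34  0.07] z 0.1055 Fx,Fy,Fz -0.54 0.14 0.21
jig +x 100mm = tool units [-0.005 -3.99   0.279] jig +y 10mm [-0.4    0.001 -0.   ] up 10mm [-0.    -0.028 -0.399] w 0.0
```

View pics/p8t.png

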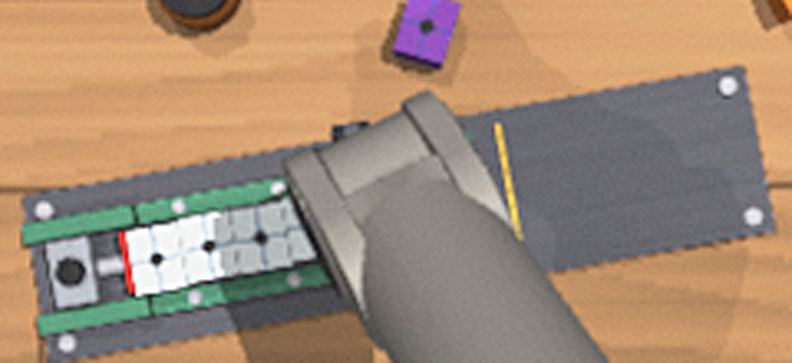

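View pics/p8s.png

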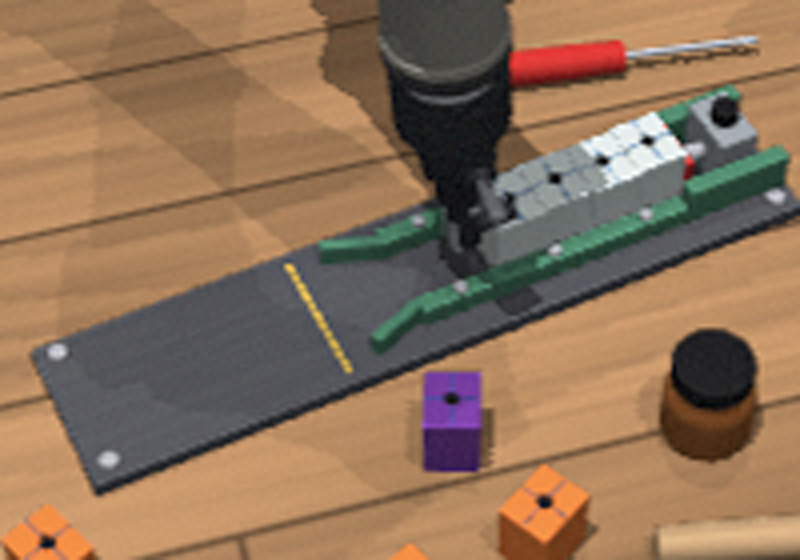

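The pusher is free (0.5 N, i.e. noise) and the row is still against the red plate. I back well clear, then lift.

>>> apply_moves([
  [[0, 0.1, -0.007], [0, 0, 0], -1],
  [[0, 0.3, -0.02], [0, 0, 0], -1],
  [[0, 0.6, -0.04], [0, 0, 0], -1],
  [[0, 1.0, -0.07], [0, 0, 0], -1],
  [[0, 1.4, -0.1], [0, 0, 0], -1],
  [[0, 1.5, -0.5], [0, 0, 0], -1],
  [[0, 1.5, -1.8], [0, 0, 0], -1],
  [[0, 2.2, -3.5], [0, 0, 0], -1],
  [[0, 4.4, -5], [0, 0, 0], -1],
  [[0, 6.6, -5.5], [0, 0, 0], -1],
  [[0, 8.8, -5.5], [0, 0, 0], -1],
  [[0, 10.5, -5.5], [0, 0, 0], -1],
  [[0, 11, -5.5], [0, 0, 0], -1],
  [[0, 11, -5.5], [0, 0, 0], -1],
])

```text
t: 34.38
eef_pos: [0.5715, -0.2318, 0.2236]
tool_rot: [-0.035, 0.996, 0.086, -0.003]
contact_force: [-0.5, 0.6, -0.0]
gripper_width: 0.003
```

```bash
python3 st.py; python3 look.py p9
python3 - <<'E'
from fit import *
from mv import *
T=cam("top");S=cam("scene");tc,sc=chans(T),chans(S); save("full",S["color"]); save("fullt",T["color"])
for nme,x in (("a",.187),("b",.151),("c",.115),("d",.079)):
  for n,c in (("t",T),("s",S)):
    P=[*jig(x,0),.062]; v=cv2.cvtColor(c["color"],cv2.COLOR_RGB2GRAY); u=proj(c,np.array(P))[0]
    for _ in range(3):
        x0,y0=u.round().astype(int); w=np.clip(125-v[y0-4:y0+5,x0-4:x0+5].astype(float),0,None)
        yy,xx=np.mgrid[y0-4:y0+5,x0-4:x0+5]; u=np.array([(w*xx).sum()/w.sum(),(w*yy).sum()/w.sum()])
    print(nme,n,(tj(unproj(c,u,.062)[0])*1e3).round(1))
E
```

```text
t 34.38 jig [-239.59    0.53] z 0.2236 Fx,Fy,Fz 0.67 0.39 -0.0
jig +x 100mm = tool units [-0.009 -3.99   0.281] jig +y 10mm [-0.4    0.001 -0.   ] up 10mm [ 0.    -0.028 -0.399] w 0.0
a t [187.7   2.1]
a s [188.9   1.9]
b t [151.1   0. ]
b s [153.2  -0.3]
c t [115.9   1.1]
c s [117.2  -0.7]
d t [79.8 -0.9]
d s [81.  -2.4]
```

View pics/p9t.png

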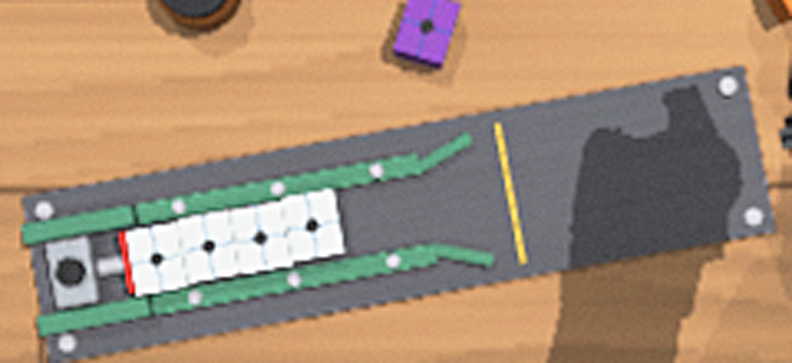

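View pics/p9s.png

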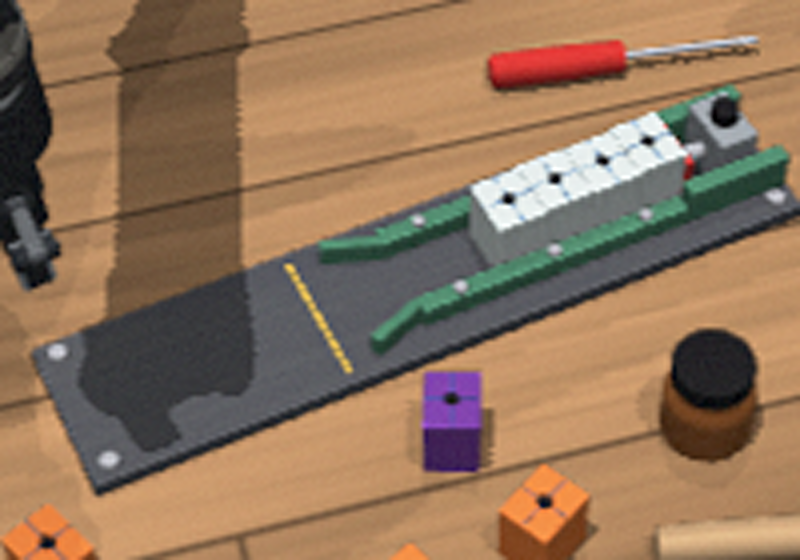

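View pics/full.png

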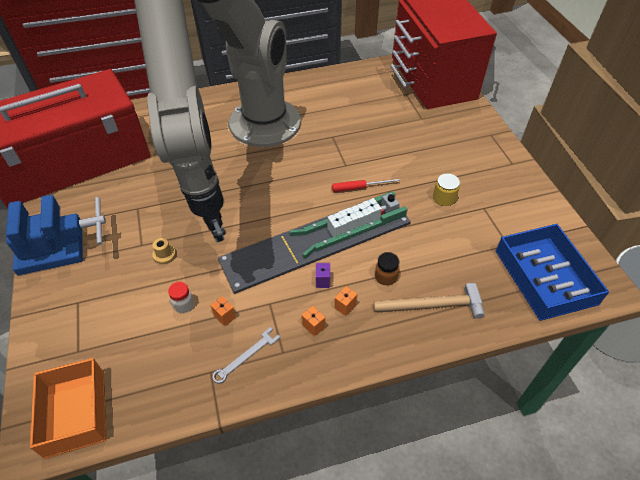

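All four blocks stand in a closed row (dot spacing about 36 mm), with block A on the red plate at crop pixel (127,262). The bystanders are where they were. I hand in.

```bash
python3 -c "
from station import *
print(hand_in())"
```

```text
the job is handed in; nothing more can be done
None
```

I stood block D upright and square on the bed, about 6–7 mm behind the waiting row. Then I pushed all four blocks into the lane with the shut fingers, about 22 mm above the bed. The job was handed in at about 35 s.

- **Press:** sliding took about 4.5 N and the total peaked at about 14.3 N. That puts the press on the buffer at about 9–10 N by force, and about 9–10 N from how far the plunger gave. I then backed off at about 2 mm/s and withdrew.
- **Row:** the last pictures show the four blocks upright and closed, at 35–37 mm spacing, with the front block still on the red plate. By the plunger travel, about 4 N of bearing remains; I did not measure this directly.
- **Surroundings:** the bystanders and look-alikes look unmoved, and the arm was clear of everything.
- **Not perfect:** the blocks' centres spread 3–4 mm sideways, within the lane's 6 mm of play. The two cameras disagreed by 1–2 mm throughout, which matches their calibration.

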